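# Latch the drilling jig and hold the bench drill's feed on its depth stop

### The arm

A 7-joint arm with a two-finger parallel gripper is mounted at the origin on the work surface. World frame = base frame: x ahead of the robot, y to its left, z up, the work surface at z = 0. Lengths are in m, angles in rad, forces in N, time in s.
With the tool pointing down it reaches from about 0.4 to 0.85 m from the base axis. Payload 4.5 kg.
Tool frame: the origin (TCP) lies at the very end of the fingers, on their centre line; the grasp point (between the pads) lies 19 mm behind it (r.grip_point_offset is the distance from the TCP to the grasp point, in m); z points along the fingers, y is the line along which they close (so a half turn about z gives the same grasp; the last joint's range is limited). The gripper opens to 88 mm and grips with 3 to 60 N. Pads are 18 mm wide; open, the fingers measure 123 mm over their backs; the gripper's body (75 mm by 187 mm) begins 45 mm behind the grasp point.
Start: joints at [-1.233, 0.689, -0.195, 1.565, 0.157, 0.902, -0.215], TCP at [0.187, 0.596, 0.239] pointing down, gripper open.
Joint ranges: [-3.01, 3.01], [-0.46, 2.08], [-1.47, 1.51], [0.13, 2.56], [-1, 4.14], [0.04, 2.09], [-2.66, 2.66]. Speed limits (rad/s): [2.57, 2.57, 3.14, 3.14, 3.14, 3.14, 3.14].

### API

Orientations are given as a unit quaternion [x, y, z, w].
In Python, from plant import r gives the robot as it stands.
- The arm moves only by the tool carry_out, never from a script. Its argument "rows" is a list of rows, each a list of 3 entries, a list of its own where there are three numbers: the shift along the tool's x, y, z in cm, then the turn, a rotation vector about the tool's x, y, z in degrees, then the closure, from 0 (fully open) to 1 (shut). A call has 1 to 12 rows; each row is the pose to reach, as a shift and turn from the pose commanded when the call began, along the tool's axes at that moment; what a row does not reach only later rows make up. A row lasts 1/10 s, in which the tool goes at most 50 mm and 8.59 degrees, less where a joint would pass 70% of its speed; a pose out of reach is approached as far as the arm can. A call with a gripper value outside its range is refused whole. The fingers move at their own pace and stop on an object; "newtons" is the grip in N (left out, the last holds). Time passes only in rows, so rows that repeat a pose let the fingers close. It gives the time, the measured TCP pose, the force, the opening and the grip force at its end, in the units of the state.
- r.get_state(): the state, without advancing time (a new reading comes with each control period).
- r.snapshot(name): name is "side" or "top"; returns a dict with "image" (384x512x3 uint8, red, green, blue), "fx", "fy", "cx", "cy" (pixels), "pose" (4x4, takes a point from camera to world coordinates). Camera axes: x right, y up, looking along -z (the intrinsics and any distortion apply to the point x, -y, -z); pixel columns grow to the right and rows downward; lengths in m; the calibration is good to about 2 mm. A picture is of the moment at which its call begins. There is no depth.
- r.finish_job(): hands the job in; it is judged then, once.
The state is a dict: "clock": time; "q": joint angles; "qd": joint speeds; "joint_torque": joint torques, N m; "tool_pos": TCP position; "eef_rot": TCP orientation; "contact_force": force on the tool from outside, world axes, zero at the start; "moment": the same for the moment, N m; "opening": opening from 0.0 (shut) to 1.0 (fully open); "finger_force": force on a finger pad.
Only numpy, scipy, OpenCV 4.12 (cv2) and the standard library are available. Lean on these libraries where they do the work, as an engineer would, in place of code of your own. Each camera call takes 0.05 s, during which the arm holds its last target. There are 200 camera calls.

### The job

The bench drill is switched off and its hinged jig is loaded. Swing the jig's strap latch over and down until it rests in its fork, then, with the latch shut, wind the drill's feed lever forward and down against its spring until it is on its stop, and finish while still holding it there with the fingers, so that I can lock the nuts of the depth rod. Leave the other things on the bench where they are.

Things in the scene. Friction and masses are not known exactly. Their poses are not given: they have to be found in the camera images.
- drill: Small bench drill, fixed. Origin: spindle axis at table height; x points from its front to its column, y to its left seen from its front, z up. Base 340 x 180 x 22 mm, front edge 175 mm before the axis. Head 72 mm wide, its front 36 mm before the axis, 195 to 320 mm high. A thin depth rod stands 47 mm before the axis, 22 mm to the left, up to 265 mm high
- fork (a point): Aluminium leaf jig, 205 x 90 mm, bolted on the drill's base under the spindle, its front end 150 mm before the axis; top of its shut steel leaf 64 mm above the table. On its left side stands the two-pronged fork that catches the strap; this point is the middle of the fork's seat, (-125, 51, 65) mm in the drill's frame; prongs 12 mm apart, their tops 17 mm higher
- strap_hinge (a point): Hinge pin of the strap latch, on the right side of the jig near its front end: at (-125, -55, 70) mm in the drill's frame. The pin lies along the drill's x axis
- strap_ball (a point): Centre of the black ball, diameter 22 mm, on the free end of the strap latch, a flat steel bar 11 mm wide and 8 mm thick, 150 mm from hinge pin to ball centre. It swings in the drill's y-z plane, over the jig. Shut, it points along the drill's +y and lies in the fork; the ball then stands out 95 mm left of the spindle axis, 70 mm above the table
- strap (a joint): Angle of the strap latch, rad: 0 = lying flat in its fork (end stop), growing as it is raised; 1.57 = upright. It starts raised at about 0.8 to 1.3. Its hinge is stiff (about 0.13 N m): it stays where it is left
- lever_hub (a point): Point on the axis of the feed hub level with the lever's ball: at (15, -100, 225) mm in the drill's frame. The axis lies along the drill's y axis
- lever_ball (a point): Centre of the black ball knob, diameter 26 mm, on the end of the drill's feed lever, 105 mm from the hub axis, 100 mm right of the spindle axis (64 mm out from the head's side). At rest the lever slants to the front and up, 55 degrees above level; on its stop it points to the front, 20 degrees below level. The ball swings in the drill's x-z plane
- lever: The feed lever with its hub: round steel spoke of diameter 9 mm with the black ball knob. Origin on the hub axis, 30 mm nearer to the head than the ball
- feed (a joint): Angle of the feed lever, rad: 0 = at rest (sprung up), 1.31 = on the depth stop; growing as it is wound forward and down. The quill with chuck and bit goes down 20 mm per rad. The return spring asks about 4 N at the ball at the start and about 10 N at the stop, and swings the lever back up if it is let go
- bit_tip (a point): Tip of the drill bit in the chuck, on the spindle axis: 81 mm above the table at rest, about 55 mm (inside the bush of the jig's leaf) on the stop
- chuck_key: T-shaped steel chuck key, 66 x 28 x 12 mm, lying on the drill's base beside the jig, on the side of the fork; a bystander
- glue: white plastic glue bottle, diameter 48 mm, 140 mm high, standing beside the drill on its lever side; a bystander
- varnish: varnish tin, diameter 76 mm, 85 mm high, standing beside the drill on the side away from the lever; a bystander
- sanding_block: cork-soled wooden sanding block, 110 x 60 x 40 mm, on the table to the robot's left; a bystander
- keel_blank: dark wood strip 140 x 24 x 14 mm lying on the table in front of the drill; a bystander
- screwdriver: screwdriver with yellow handle lying on the table to the robot's right; a bystander
- block_plane: small steel hand plane 160 x 46 x about 55 mm on the table to the robot's right; a bystander
- model_hull: half-built wooden model ship hull, 290 x 86 mm, about 150 mm high with its mast stubs, on a wooden cradle to the robot's left; a bystander

How it is judged:
By the outcome, as a careful person would: the job done as asked, in the order asked, and still so for the second after the job is handed in, while the arm keeps its last pose, push and grip.
It also fails if it takes over 54 s, if anything falls off the work surface, if the arm or the gripper's body presses on something with over 40 N, if the wrist force passes 120 N, or if a joint passes its speed limit or range.

## Working session

There is one attempt and no reset: what is moved stays moved. The work goes in short steps, Python scripts to look and compute and a tool call to move; the robot and the scene stay as the last step left them, time stands still between calls to the robot, and variables do not carry over. Pictures are saved under pics/ and viewed, at most 10 in all, crops included, and the job is handed in when it is done.

Besides the shell and the picture viewer there is one more tool, called after ">>>" by a JSON object that holds its "op" and its "data", one argument or row to a line. carry_out: Moves the arm, as the interface text tells. Its arguments: {"type":"object","properties":{"rows":{"type":"array"},"newtons":{"type":"number"}},"required":["rows"]}

```bash
mkdir -p pics; ls
cat > h.py <<'E'
import numpy as np, cv2
from plant import r
from scipy.spatial.transform import Rotation as R
def snap(n,f):
    s=r.snapshot(n); cv2.imwrite(f'pics/{f}.png',cv2.resize(s['image'][:,:,::-1],(800,600),interpolation=cv2.INTER_CUBIC)); np.save(f'pics/{f}_{n}.npy',s,allow_pickle=True); return s
def ray(s,u,v):
    d=np.array([(u-s['cx'])/s['fx'],-(v-s['cy'])/s['fy'],-1.]); P=np.array(s['pose']); return P[:3,3],P[:3,:3]@d
def onz(s,u,v,z):
    o,d=ray(s,u,v); return o+d*(z-o[2])/d[2]
def proj(s,p):
    P=np.array(s['pose']); c=P[:3,:3].T@(np.array(p)-P[:3,3]); return s['cx']+s['fx']*c[0]/-c[2], s['cy']-s['fy']*c[1]/-c[2]
def tri(s1,a,s2,b):
    o1,d1=ray(s1,*a);o2,d2=ray(s2,*b); t=np.linalg.lstsq(np.c_[d1,-d2],o2-o1,rcond=None)[0]
    p,q=o1+t[0]*d1,o2+t[1]*d2; return (p+q)/2,np.linalg.norm(p-q)
E
python3 - <<'E'
from h import *
for n in('side','top'):
    s=snap(n,n+'0'); print(n,s['fx'],s['cx'],s['cy'],np.round(s['pose'],3).tolist(),[k for k in s])
E
```

```text
pics
side 497.0212313652792 264.01138697045985 183.7459774871415 [[-0.697, 0.464, -0.547, -0.467], [-0.717, -0.433, 0.547, 1.021], [0.017, 0.773, 0.634, 1.334], [0.0, 0.0, 0.0, 1.0]] ['image', 'fx', 'fy', 'cx', 'cy', 'pose']
top 477.80962632891584 263.0365088031525 192.99572676945382 [[-0.006, 0.994, -0.107, 0.329], [-1.0, -0.005, 0.004, 0.039], [0.004, 0.107, 0.994, 1.797], [0.0, 0.0, 0.0, 1.0]] ['image', 'fx', 'fy', 'cx', 'cy', 'pose']
```

View pics/side0.png

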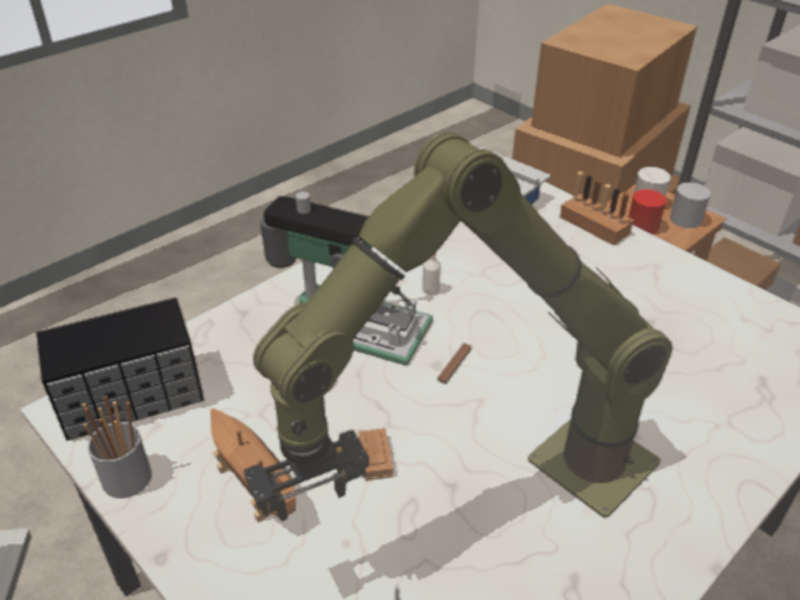

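View pics/top0.png

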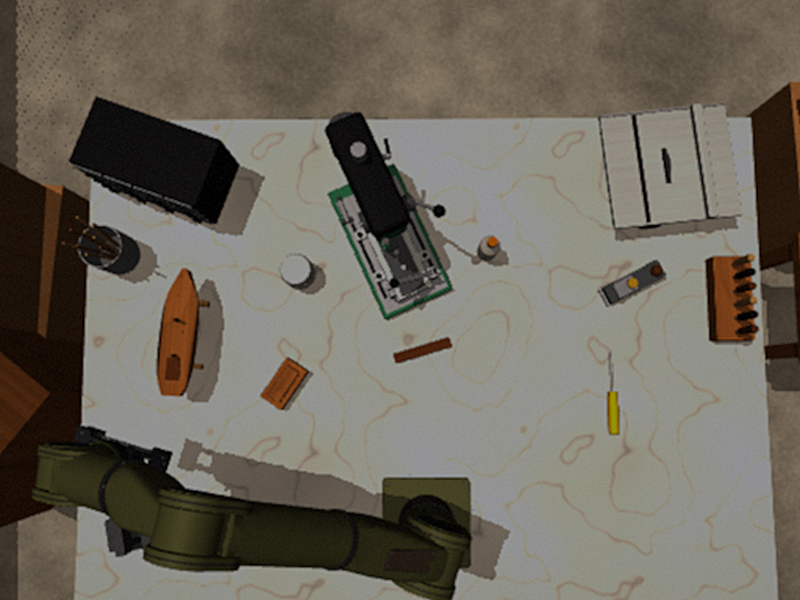

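The side view shows the drill behind the arm. The top view shows the drill with its base front corners near (388,318) and (452,290), the lever ball near (439,211) and the strap ball near (394,283).

Run:
```python
from h import *
s=r.snapshot('top'); im=s['image']
c=im[64:212,200:340][:,:,::-1]
c=cv2.convertScaleAbs(c,alpha=1.5); cv2.imwrite('pics/crop1.png',cv2.resize(c,None,fx=4,fy=4,interpolation=cv2.INTER_CUBIC))
i=im.astype(int); g=((i[:,:,1]>i[:,:,0]+15)&(i[:,:,1]>i[:,:,2]+5)).astype(np.uint8); g[:64]=0;g[212:]=0;g[:,:200]=0;g[:,340:]=0
pts=np.argwhere(g)[:,::-1]; w=np.array([onz(s,u,v,0.022)[:2] for u,v in pts])
rc=cv2.minAreaRect(w.astype(np.float32)); print(len(w),rc, cv2.boxPoints(rc))
```

```text
582 ((0.6687449812889099, 0.08409177511930466), (0.3386346697807312, 0.1769811511039734), 24.36011505126953) [[ 0.47800207  0.09486573]
 [ 0.55100155 -0.06635895]
 [ 0.8594879   0.07331782]
 [ 0.7864884   0.2345425 ]]
```

View pics/crop1.png

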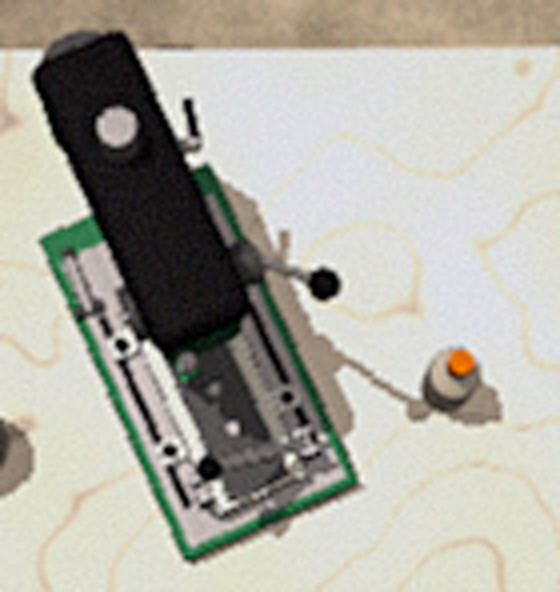

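The crop shows the strap ball at crop (209,467), which is top pixel (252.2,180.7). The lever ball is at crop (324,284), which is (281,135).

```bash
cat >> h.py <<'E'
th=np.deg2rad(24.36); O=np.array([0.6687+.005*np.cos(th),0.0841+.005*np.sin(th),0])
D=np.array([[np.cos(th),-np.sin(th),0],[np.sin(th),np.cos(th),0],[0,0,1]])
def W(x,y,z): return O+D@np.array([x,y,z])/1000.
def ori(tx,ty,s=1):
    "tool down, leaned: ty = tool z turned toward drill +y, tx = toward drill +x (deg); s = sign of tool y along drill y"
    B=np.c_[[-s,0,0],[0,s,0],[0,0,-1]] if True else 0
    B=np.c_[[s,0,0],[0,-s,0],[0,0,-1]] if s>0 else np.c_[[-1,0,0],[0,1,0],[0,0,-1]]
    return R.from_matrix(D)*R.from_euler('x',ty,degrees=True)*R.from_euler('y',-tx,degrees=True)*R.from_matrix(B)
def rel(p,o,base=None):
    st=r.get_state(); p0,o0=(st['tool_pos'],R.from_quat(st['eef_rot'])) if base is None else base
    return np.round(o0.inv().apply(p-np.array(p0))*100,1).tolist(), np.round((o0.inv()*o).as_rotvec(degrees=True),1).tolist()
E
python3 - <<'E'
from h import *
s=r.snapshot('top')
for a in np.arange(.7,1.4,.1): print(round(a,1),np.round(proj(s,W(-125,-55+150*np.cos(a),70+150*np.sin(a))),1))
print('lev',proj(s,W(-45,-100,311)),'hinge',proj(s,W(-125,-55,70)),'fork',proj(s,W(-125,51,75)))
st=r.get_state();print(st['contact_force'],st['opening'],R.from_quat(st['eef_rot']).as_matrix().round(2).tolist())
for s in(1,-1):
  for n,p in(('hi',W(-125,0,420)),): print(s,rel(p,ori(0,0,s)))
print(ori(20,0).apply([0,0,1])@D, ori(0,20).apply([0,0,1])@D)
E
```

```text
0.7 [246.4 184.1]
0.8 [249.  182.4]
0.9 [252.  180.7]
1.0 [255.2 178.8]
1.1 [258.7 176.9]
1.2 [262.4 175. ]
1.3 [266.3 173. ]
lev (np.float64(280.4273363579909), np.float64(134.71907574703988)) hinge (np.float64(275.8487264893814), np.float64(174.36411854997732)) fork (np.float64(249.38852850897237), np.float64(186.22505092180415))
[-0.15189012 -0.21332638 -0.59507103] 0.9966182599107901 [[-0.95, 0.3, -0.0], [0.3, 0.95, -0.0], [-0.0, -0.0, -1.0]]
1 ([-52.3, -42.5, -18.1], [-0.0, 0.1, 138.2])
-1 ([-52.3, -42.5, -18.1], [-0.1, -0.0, -41.8])
[ 3.42020143e-01 -6.61683396e-18 -9.39692621e-01] [-8.68293047e-18  3.42020143e-01 -9.39692621e-01]
```

>>> {"op": "carry_out", "data": {
  "rows": [
    [[0,0,-6],[0,0,0],1],
    [[0,0,-12],[0,0,0],1],
    [[-3,-2,-18],[0,0,-2],1],
    [[-7,-6,-18],[0,0,-6],1],
    [[-11,-9,-18],[0,0,-9],1],
    [[-15,-12,-18],[0,0,-12],1],
    [[-19,-15,-18],[0,0,-15],1],
    [[-23,-18,-18],[0,0,-18],1],
    [[-27,-21,-18],[0,0,-21],1],
    [[-31,-24,-18],[0,0,-25],1],
    [[-35,-28,-18],[0,0,-28],1],
    [[-39,-31,-18],[0,0,-31],1]
  ],
  "newtons": 20
}}

```text
clock: 1.4
tool_pos: [0.4482, 0.21, 0.4188]
eef_rot: [-0.12, 0.993, -0.0, -0.0]
contact_force: [0.1, -0.1, 0.1]
opening: 0.001
finger_force: 0.0
```

Run:
```python
from h import *
st=r.get_state();print(st['clock'],st['tool_pos'],st['contact_force'],np.round(st['q'],2))
a=.9;t=.4*a
def P(a,back): 
    t=.4*a; b=np.array([-125,-55+150*np.cos(a),70+150*np.sin(a)]); return W(*(b-(11+back)*np.array([0,np.sin(t),-np.cos(t)]))),ori(0,np.rad2deg(t),-1)
print(rel(*P(.9,60)));print(rel(*P(.9,10)))
```

```text
1.4 [0.4482301  0.21001902 0.4187753 ] [ 0.10904342 -0.07500531  0.10908356] [-0.35  0.33 -0.26  1.65  0.09  1.17  1.18]
([-6.4, -18.4, 16.5], [-20.6, 1.9, -10.5])
([-6.1, -16.6, 21.2], [-20.6, 1.9, -10.5])
```

>>> {"op": "carry_out", "data": {
  "rows": [
    [[-2,-5,3],[-5,0.5,-3],1],
    [[-4,-10,6],[-12,1,-6],1],
    [[-6,-15,9],[-18,1.5,-9],1],
    [[-6.4,-18.4,13],[-20.6,1.9,-10.5],1],
    [[-6.4,-18.4,16.5],[-20.6,1.9,-10.5],1],
    [[-6.4,-18.4,16.5],[-20.6,1.9,-10.5],1],
    [[-6.4,-18.4,16.5],[-20.6,1.9,-10.5],1],
    [[-6.4,-18.4,16.5],[-20.6,1.9,-10.5],1]
  ]
}}

```text
clock: 2.2
tool_pos: [0.5531, 0.0509, 0.2553]
eef_rot: [-0.208, 0.961, 0.176, -0.037]
contact_force: [0.5, 0.7, 1.0]
opening: 0.004
finger_force: 0.0
```

```bash
cat > p.py <<'E'
from h import *
def P(a,back): 
    t=.4*a; b=np.array([-125,-55+150*np.cos(a),70+150*np.sin(a)]); return W(*(b-(11+back)*np.array([0,np.sin(t),-np.cos(t)]))),ori(0,np.rad2deg(t),-1)
E
python3 - <<'E'
from p import *
st=r.get_state();print(st['clock'],D.T@(np.array(st['tool_pos'])-O)*1000,st['contact_force'],np.round(st['q'],2))
print('pre',rel(*P(.9,10)))
for a in(.9,.8,.7,.6,.5,.4,.3,.2,.1,.0,-.02): print(a,rel(*P(a,0)))
s=snap('top','t1');snap('side','s1')
c=s['image'][64:212,190:350][:,:,::-1]; c=cv2.convertScaleAbs(c,alpha=1.5)
c2=np.load('pics/s1_side.npy',allow_pickle=True).item()['image'][110:250,150:310][:,:,::-1]
cv2.imwrite('pics/c2.png',np.hstack([cv2.resize(c,(400,370),interpolation=cv2.INTER_CUBIC),cv2.resize(c2,(400,370),interpolation=cv2.INTER_CUBIC)]))
E
```

```text
2.2 [-123.97309096   17.43596455  255.33345364] [0.54239984 0.72247687 1.01122614] [ 0.21  0.68 -0.35  1.64 -0.15  0.99  2.01]
pre ([0.1, -0.5, 5.0], [0.1, 0.1, 0.1])
0.9 ([0.1, -0.5, 6.0], [0.1, 0.1, 0.1])
0.8 ([0.1, 0.3, 7.3], [2.4, 0.1, 0.1])
0.7 ([0.1, 0.9, 8.7], [4.7, 0.1, 0.1])
0.6 ([0.1, 1.4, 10.1], [7.0, 0.1, 0.1])
0.5 ([0.1, 1.7, 11.6], [9.3, 0.1, 0.0])
0.4 ([0.1, 1.9, 13.1], [11.6, 0.1, 0.0])
0.3 ([0.1, 1.9, 14.6], [13.9, 0.1, 0.0])
0.2 ([0.1, 1.8, 16.1], [16.2, 0.1, 0.0])
0.1 ([0.1, 1.5, 17.6], [18.4, 0.1, 0.0])
0.0 ([0.1, 1.1, 19.1], [20.7, 0.1, 0.0])
-0.02 ([0.1, 1.0, 19.3], [21.2, 0.1, 0.0])
```

View pics/c2.png

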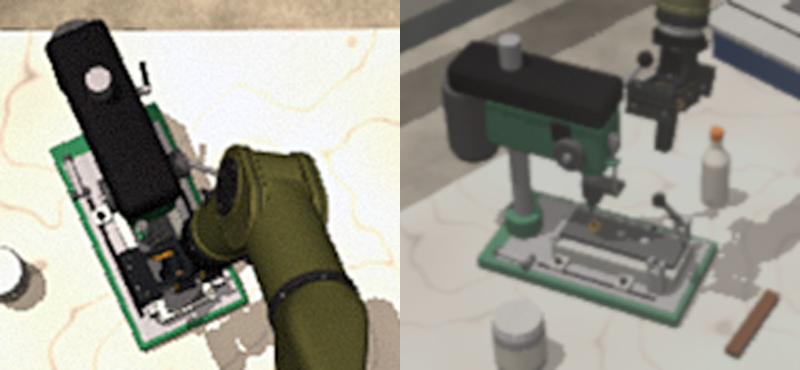

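The right half shows the raised strap ball at (658,200) and the fingertips above it at (665,148). The lever ball at (645,60) is clear. I'll push the strap down.

>>> {"op": "carry_out", "data": {
  "rows": [
    [[0.1,-0.5,3],[0,0,0],1],
    [[0.1,-0.5,5],[0,0,0],1],
    [[0.1,-0.5,6],[0,0,0],1],
    [[0.1,0,6.7],[1.2,0,0],1],
    [[0.1,0.3,7.3],[2.4,0,0],1],
    [[0.1,0.6,8],[3.6,0,0],1],
    [[0.1,0.9,8.7],[4.7,0,0],1],
    [[0.1,1.2,9.4],[5.8,0,0],1],
    [[0.1,1.4,10.1],[7,0,0],1]
  ]
}}

```text
clock: 3.2
tool_pos: [0.5325, 0.0931, 0.1643]
eef_rot: [-0.209, 0.971, 0.116, -0.024]
contact_force: [0.1, 0.7, 0.1]
opening: 0.002
finger_force: 0.4
```

Run:
```python
from p import *
st=r.get_state();print(st['clock'],D.T@(np.array(st['tool_pos'])-O)*1000,D.T@np.array(st['contact_force']),st['moment'])
for a in(.6,.5,.4,.3,.2,.1,.05,.0,-.02): print(a,rel(*P(a,0)))
s=snap('side','s2'); c2=s['image'][110:250,150:310][:,:,::-1]
cv2.imwrite('pics/c3.png',cv2.resize(c2,None,fx=4,fy=4,interpolation=cv2.INTER_CUBIC))
for a in(.9,.6,.5): print(a,(np.array(proj(s,W(-125,-55+150*np.cos(a),70+150*np.sin(a))))-[150,110])*4)
```

```text
3.2 [-125.30737135   64.37986628  164.32222673] [0.35180648 0.58025252 0.14509482] [-4.65612920e-05 -7.56116793e-02  2.39427642e-03]
0.6 ([-0.0, 0.2, -0.1], [-0.2, 0.1, -0.1])
0.5 ([-0.0, 0.7, 1.4], [2.1, 0.1, -0.1])
0.4 ([-0.0, 1.1, 2.8], [4.4, 0.1, -0.1])
0.3 ([-0.0, 1.3, 4.3], [6.7, 0.1, -0.1])
0.2 ([-0.0, 1.3, 5.8], [9.0, 0.1, -0.1])
0.1 ([-0.0, 1.3, 7.3], [11.3, 0.1, -0.1])
0.05 ([-0.0, 1.2, 8.1], [12.4, 0.1, -0.1])
0.0 ([-0.0, 1.0, 8.8], [13.6, 0.1, -0.1])
-0.02 ([-0.0, 1.0, 9.1], [14.0, 0.1, -0.1])
0.9 [409.9471103  301.53158732]
0.6 [396.96080275 349.34754463]
0.5 [393.64210799 365.24803993]
```

View pics/c3.png

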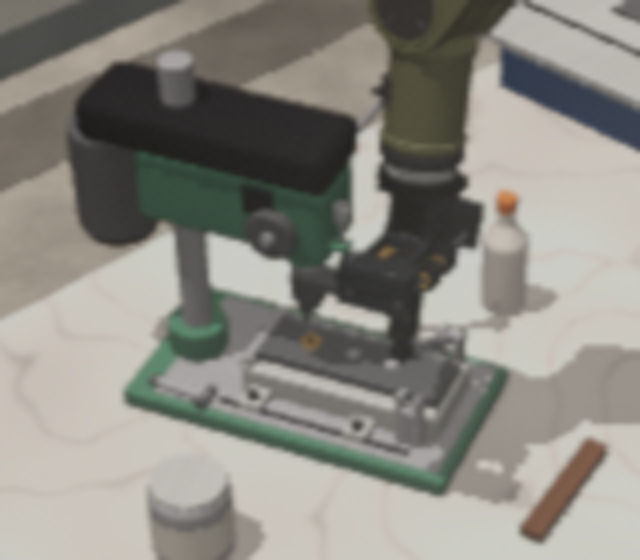

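The crop shows the fingertips with the ball just under them at about (400,350), as predicted for 0.6 rad. I'll continue down.

>>> {"op": "carry_out", "data": {
  "rows": [
    [[0,0.5,0.7],[1,0,0],1],
    [[0,0.7,1.4],[2.1,0,0],1],
    [[0,0.9,2.1],[3.2,0,0],1],
    [[0,1.1,2.8],[4.4,0,0],1],
    [[0,1.2,3.5],[5.5,0,0],1],
    [[0,1.3,4.3],[6.7,0,0],1],
    [[0,1.3,5],[7.8,0,0],1],
    [[0,1.3,5.8],[9,0,0],1],
    [[0,1.3,6.5],[10.1,0,0],1],
    [[0,1.3,7.3],[11.3,0,0],1],
    [[0,1.2,8],[12.4,0,0],1],
    [[0,1.1,8.4],[13,0,0],1]
  ]
}}

```text
clock: 4.45
tool_pos: [0.5194, 0.1206, 0.0844]
eef_rot: [-0.21, 0.978, 0.005, -0.001]
contact_force: [-0.6, -0.2, 0.5]
opening: 0.004
finger_force: 0.2
```

>>> {"op": "carry_out", "data": {
  "rows": [
    [[0,0,0.2],[0,0,0],1],
    [[0,0,0.4],[0,0,0],1],
    [[0,0,0.5],[0,0,0],1],
    [[0,0,0.6],[0,0,0],1],
    [[0,0,0.6],[0,0,0],1]
  ]
}}

```text
clock: 4.95
tool_pos: [0.5199, 0.1202, 0.0806]
eef_rot: [-0.209, 0.978, 0.006, -0.001]
contact_force: [-3.8, 0.1, 13.2]
opening: 0.007
finger_force: 6.6
```

Run:
```python
from p import *
st=r.get_state();print(st['clock'],D.T@(np.array(st['tool_pos'])-O)*1000,D.T@np.array(st['contact_force']),st['moment'])
```

```text
4.95 [-125.65268506   94.20249276   80.57088368] [-3.41402602  1.70410477 13.21953368] [0.18302743 0.73408821 0.02846691]
```

>>> {"op": "carry_out", "data": {
  "rows": [
    [[0,0,-3],[0,0,0],1],
    [[0,0,-8],[0,0,0],1],
    [[0,0,-13],[0,0,0],0.8],
    [[0,0,-18],[0,0,0],0.6],
    [[0,0,-23],[0,0,0],0.4],
    [[0,0,-28],[0,0,0],0.4],
    [[0,0,-33],[0,0,0],0.4],
    [[0,0,-33],[0,0,0],0.4],
    [[0,0,-33],[0,0,0],0.4]
  ]
}}

```text
clock: 5.85
tool_pos: [0.5216, 0.1162, 0.41]
eef_rot: [-0.209, 0.978, 0.006, 0.0]
contact_force: [-0.0, 0.4, 0.1]
opening: 0.592
finger_force: 0.0
```

```bash
cat > l.py <<'E'
from h import *
def L(f,back=0,tilt=20):
    e=np.deg2rad(55)-f; b=np.array([15-105*np.cos(e),-100,225+105*np.sin(e)]); t=np.deg2rad(tilt)
    return W(*(b+(19-back)*np.array([np.sin(t),0,-np.cos(t)]))),ori(tilt,0,-1)
E
python3 - <<'E'
from l import *
st=r.get_state();print(st['clock'],D.T@(np.array(st['tool_pos'])-O)*1000,st['opening'],np.round(st['q'],2))
print(rel(*L(0,90)),rel(*L(0,0)))
s=snap('side','s3'); c2=s['image'][110:250,150:310][:,:,::-1]
cv2.imwrite('pics/c4.png',cv2.resize(c2,None,fx=4,fy=4,interpolation=cv2.INTER_CUBIC))
for a in(0,.05): print(a,(np.array(proj(s,W(-125,-55+150*np.cos(a),70+150*np.sin(a))))-[150,110])*4)
print('lever',(np.array(proj(s,W(-45,-100,311)))-[150,110])*4)
E
```

```text
5.85 [-125.77575586   89.89225094  410.00957905] 0.59242344854973 [-0.29  0.39 -0.02  1.57 -0.01  1.18  1.69]
([-5.7, -19.0, 3.0], [0.6, -19.8, -0.3]) ([-8.7, -19.1, 11.5], [0.6, -19.8, -0.3])
0 [386.15289855 435.95482771]
0.05 [386.18813263 429.89116868]
lever [387.45188707  90.05726569]
```

View pics/c4.png

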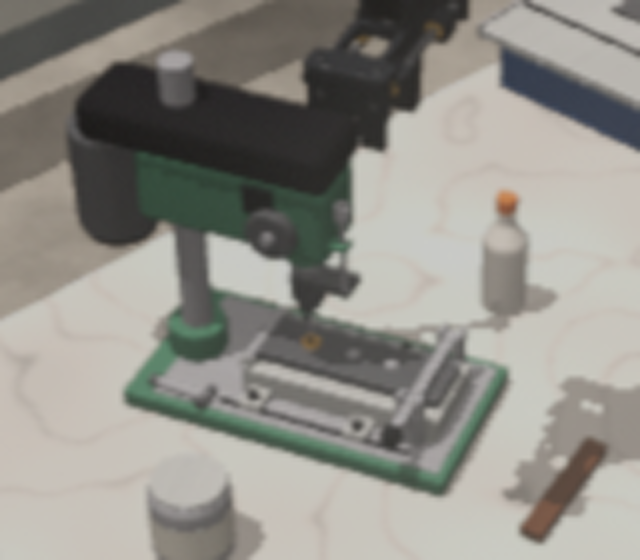

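The strap lies across the jig in its fork, with its ball at (390,436) against a predicted (386,436). Now the lever.

>>> {"op": "carry_out", "data": {
  "rows": [
    [[-1,-4,0],[0,-4,0],0.4],
    [[-2,-8,0],[0,-8,0],0.4],
    [[-3,-12,0],[0,-12,0],0.4],
    [[-5,-16,1],[0.4,-16,0],0.4],
    [[-5.7,-19,2],[0.6,-19.8,-0.3],0.4],
    [[-5.7,-19,3],[0.6,-19.8,-0.3],0.4],
    [[-5.7,-19,3],[0.6,-19.8,-0.3],0.4],
    [[-5.7,-19,3],[0.6,-19.8,-0.3],0.4]
  ]
}}

```text
clock: 6.7
tool_pos: [0.6503, -0.031, 0.3758]
eef_rot: [-0.209, 0.963, 0.038, 0.167]
contact_force: [-0.1, -0.2, -0.0]
opening: 0.599
finger_force: 0.0
```

Run:
```python
from l import *
st=r.get_state();print(st['clock'],D.T@(np.array(st['tool_pos'])-O)*1000,st['contact_force'],st['opening'],np.round(st['q'],2))
print(rel(*L(0,90)),rel(*L(0,0)))
s=snap('side','s4'); c2=s['image'][60:220,170:330][:,:,::-1]
cv2.imwrite('pics/c5.png',cv2.resize(c2,None,fx=3.7,fy=3.7,interpolation=cv2.INTER_CUBIC))
print('lever',(np.array(proj(s,W(-45,-100,311)))-[170,60])*3.7)
```

```text
6.7 [-69.27381311 -97.29356816 375.78864372] [-0.11864996 -0.20336969 -0.00675996] 0.5992457819876643 [ 0.11  0.47 -0.08  1.61 -0.17  0.77  2.15]
([-0.0, -0.3, -0.2], [0.2, -0.3, 0.1]) ([-0.1, -0.3, 8.8], [0.2, -0.3, 0.1])
lever [284.39299554 268.30297076]
```

View pics/c5.png

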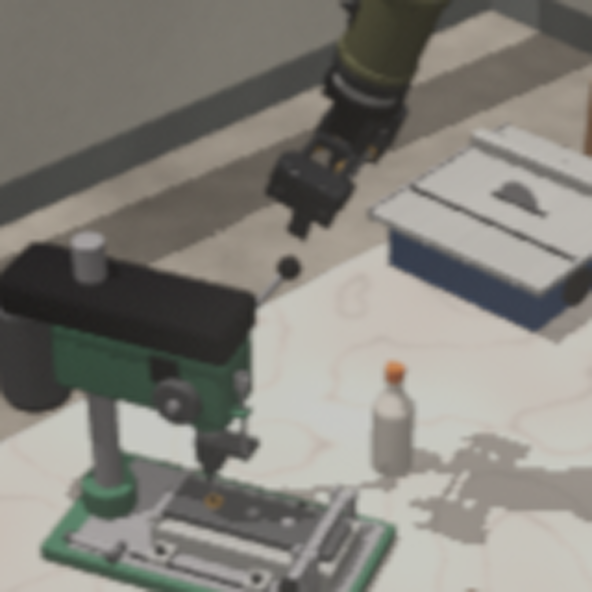

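The lever ball is at (289,267), close to the predicted (284,268), with the fingers above it. I'll descend and grip.

>>> {"op": "carry_out", "data": {
  "rows": [
    [[0,-0.2,3],[0,0,0],0.4],
    [[0,-0.3,6],[0,0,0],0.4],
    [[0,-0.3,8],[0,0,0],0.4],
    [[0,-0.3,8.8],[0,0,0],0.4],
    [[0,-0.3,8.8],[0,0,0],0.4],
    [[0,-0.3,8.8],[0,0,0],1],
    [[0,-0.3,8.8],[0,0,0],1],
    [[0,-0.3,8.8],[0,0,0],1],
    [[0,-0.3,8.8],[0,0,0],1],
    [[0,-0.3,8.8],[0,0,0],1],
    [[0,-0.3,8.8],[0,0,0],1]
  ],
  "newtons": 25
}}

```text
clock: 7.85
tool_pos: [0.679, -0.0217, 0.2951]
eef_rot: [-0.209, 0.963, 0.037, 0.168]
contact_force: [-3.6, 3.8, 5.5]
opening: 0.269
finger_force: 24.8
```

Run:
```python
from l import *
st=r.get_state();print(st['clock'],D.T@(np.array(st['tool_pos'])-O)*1000,D.T@np.array(st['contact_force']),st['opening']*88,st['finger_force'])
b=L(0)
for f in np.arange(0,1.36,.1): print(round(f,2),rel(*L(f),base=b)[0])
```

```text
7.85 [ -39.21833594 -100.66070291  295.05310648] [-1.73614059  4.98044516  5.49076595] 23.643310248038215 24.833001047372818
0.0 [0.0, 0.0, 0.0]
0.1 [1.0, 0.0, 0.3]
0.2 [2.0, 0.0, 0.7]
0.3 [2.9, 0.0, 1.3]
0.4 [3.7, 0.0, 1.9]
0.5 [4.5, -0.0, 2.5]
0.6 [5.3, -0.0, 3.3]
0.7 [5.9, 0.0, 4.1]
0.8 [6.5, -0.0, 5.0]
0.9 [6.9, 0.0, 6.0]
1.0 [7.3, -0.0, 6.9]
1.1 [7.6, 0.0, 8.0]
1.2 [7.7, 0.0, 9.0]
1.3 [7.8, 0.0, 10.0]
```

>>> {"op": "carry_out", "data": {
  "rows": [
    [[0.5,0,0.1],[0,0,0],1],
    [[1,0,0.3],[0,0,0],1],
    [[1.5,0,0.5],[0,0,0],1],
    [[2,0,0.7],[0,0,0],1],
    [[2.5,0,1],[0,0,0],1],
    [[2.9,0,1.3],[0,0,0],1],
    [[2.9,0,1.3],[0,0,0],1]
  ],
  "newtons": 35
}}

```text
clock: 8.55
tool_pos: [0.659, -0.0308, 0.2732]
eef_rot: [-0.209, 0.962, 0.037, 0.169]
contact_force: [-2.6, 4.5, 7.1]
opening: 0.26
finger_force: 34.4
```

Run:
```python
from l import *
st=r.get_state();print(st['clock'],D.T@(np.array(st['tool_pos'])-O)*1000,D.T@np.array(st['contact_force']),st['opening']*88,st['finger_force'])
print([ (D.T@(L(f)[0]-O)*1000).round(0) for f in(.2,.3,.4)])
s=snap('side','s5'); c2=s['image'][70:170,190:320][:,:,::-1]
cv2.imwrite('pics/c6.png',cv2.resize(c2,None,fx=6,fy=6,interpolation=cv2.INTER_CUBIC))
e=np.deg2rad(55)-.3
print('lever',(np.array(proj(s,W(15-105*np.cos(e),-100,225+105*np.sin(e))))-[190,70])*6)
print('tcp',(np.array(proj(s,st['tool_pos']))-[190,70])*6)
```

```text
8.55 [ -61.22411215 -100.67121521  273.21028836] [-0.52434985  5.13978382  7.05433668] 22.853294680173562 34.38345909118652
[array([ -55., -100.,  279.]), array([ -61., -100.,  272.]), array([ -67., -100.,  263.])]
lever [375.42652247 412.28332882]
tcp [365.82287086 430.84333843]
```

View pics/c6.png

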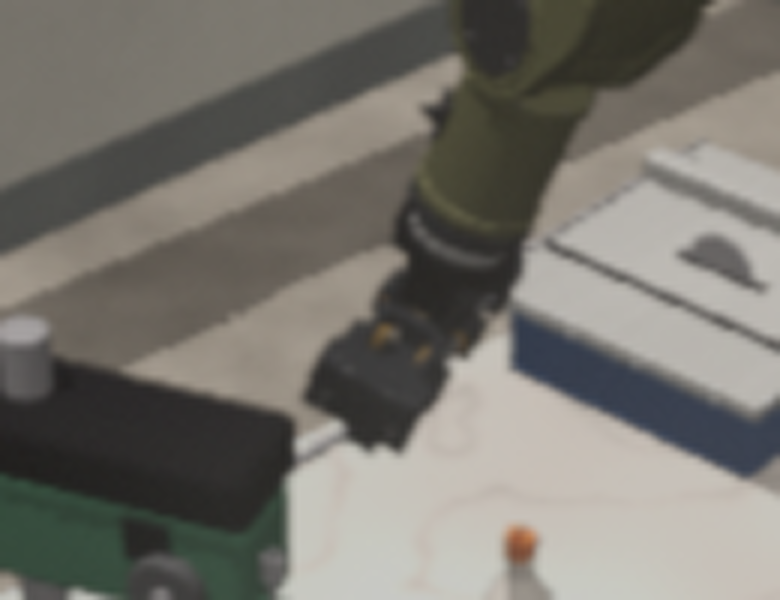

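The spoke at (320,440) runs into the fingers at about (370,430). The lever follows, so the grip is good and the opening deficit is pad compliance. I'll wind on.

>>> {"op": "carry_out", "data": {
  "rows": [
    [[0.8,0,0.6],[0,0,0],1],
    [[1.6,0,1.2],[0,0,0],1],
    [[2.4,0,2],[0,0,0],1],
    [[3,0,2.8],[0,0,0],1],
    [[3.6,0,3.7],[0,0,0],1],
    [[4,0,4.7],[0,0,0],1],
    [[4.2,0,5.2],[0,0,0],1],
    [[4.4,0,5.6],[0,0,0],1],
    [[4.4,0,5.6],[0,0,0],1]
  ],
  "newtons": 45
}}

```text
clock: 9.5
tool_pos: [0.6387, -0.0399, 0.2054]
eef_rot: [-0.209, 0.962, 0.037, 0.169]
contact_force: [-2.7, 4.7, 8.5]
opening: 0.254
finger_force: 43.4
```

```bash
cat > c.py <<'E'
from l import *
st=r.get_state();p=D.T@(np.array(st['tool_pos'])-O)*1000
t=np.array(R.from_quat(st['eef_rot']).apply([0,0,1]))@D
b=p-19*t; print(st['clock'],p,D.T@np.array(st['contact_force']),st['opening']*88,st['finger_force'])
print('ball',b,'r',np.hypot(b[0]-15,b[2]-225),'feed',np.deg2rad(55)-np.arctan2(b[2]-225,15-b[0]))
E
python3 c.py
```

```text
9.5 [ -83.42220822 -100.57859815  205.4198244 ] [-0.50337513  5.43593422  8.51793495] 22.382733062306247 43.38337518274784
ball [ -89.90746772 -100.62209926  223.27870222] r 104.9215881046195 feed 0.9763373881718027
```

>>> {"op": "carry_out", "data": {
  "rows": [
    [[0.2,0,0.6],[0,0,0],1],
    [[0.3,0,1.1],[0,0,0],1],
    [[0.4,0,1.6],[0,0,0],1],
    [[0.4,0,2.1],[0,0,0],1],
    [[0.5,0,2.6],[0,0,0],1],
    [[0.5,0,3.1],[0,0,0],1],
    [[0.5,0,3.4],[0,0,0],1],
    [[0.5,0,3.5],[0,0,0],1],
    [[0.5,0,3.5],[0,0,0],1]
  ],
  "newtons": 50
}}

```text
clock: 10.4
tool_pos: [0.6441, -0.0374, 0.1706]
eef_rot: [-0.209, 0.963, 0.037, 0.168]
contact_force: [-6.8, 3.6, 10.8]
opening: 0.248
finger_force: 49.2
```

```bash
python3 c.py
```

```text
10.4 [ -77.50704546 -100.53743484  170.60911934] [-4.72823944  6.12336019 10.75909339] 21.801975171117075 49.18282303959131
ball [ -83.9519901  -100.58908634  188.48256391] r 105.47520791075395 feed 1.3134680651447286
```

>>> {"op": "carry_out", "data": {
  "rows": [
    [[-0.1,0,0.2],[0,0,0],1],
    [[-0.1,0,0.4],[0,0,0],1],
    [[-0.2,0,0.6],[0,0,0],1],
    [[-0.2,0,0.6],[0,0,0],1],
    [[-0.2,0,0.6],[0,0,0],1]
  ]
}}

```text
clock: 10.9
tool_pos: [0.6458, -0.0367, 0.1655]
eef_rot: [-0.209, 0.963, 0.037, 0.166]
contact_force: [-11.1, 2.1, 14.8]
opening: 0.247
finger_force: 49.2
```

```bash
python3 c.py
```

```text
10.9 [ -75.68245545 -100.55025309  165.5296273 ] [-9.28178017  6.52020571 14.84756659] 21.698881360748814 49.17588070034981
ball [ -82.0690911  -100.61281556  183.4239552 ] r 105.59818155234694 feed 1.3646053205997946
```

Run:
```python
from l import *
s=snap('side','s6'); c2=s['image'][90:240,170:320][:,:,::-1]
cv2.imwrite('pics/c7.png',cv2.resize(c2,None,fx=4,fy=4,interpolation=cv2.INTER_CUBIC))
f=lambda *p:(np.array(proj(s,W(*p)))-[170,90])*4
print('tip',f(0,0,81),f(0,0,55),'strapball',f(-125,95,70),'lever',f(-84,-100,189))
```

```text
tip [225.69351053 411.43596319] [226.52013474 431.66405762] strapball [306.15289855 515.95482771] lever [345.4888537  285.27517063]
```

View pics/c7.png

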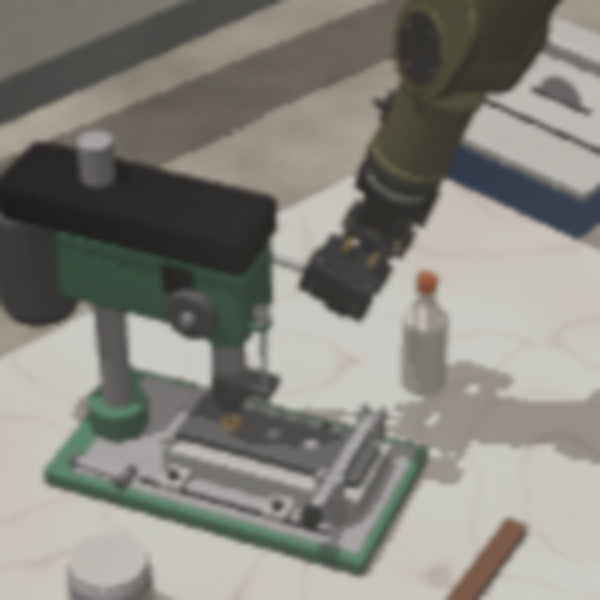

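The quill is down with the chuck just over the leaf. The strap is in its fork with its ball at (310,517), and the glue is upright. One more small press along the tangent, then hold.

>>> {"op": "carry_out", "data": {
  "rows": [
    [[0,0,0.2],[0,0,0],1],
    [[0,0,0.3],[0,0,0],1],
    [[0,0,0.3],[0,0,0],1],
    [[0,0,0.3],[0,0,0],1],
    [[0,0,0.3],[0,0,0],1],
    [[0,0,0.3],[0,0,0],1],
    [[0,0,0.3],[0,0,0],1],
    [[0,0,0.3],[0,0,0],1]
  ],
  "newtons": 55
}}

```text
clock: 11.75
tool_pos: [0.6462, -0.0365, 0.1646]
eef_rot: [-0.209, 0.963, 0.037, 0.167]
contact_force: [-20.5, -0.2, 30.3]
opening: 0.244
finger_force: 53.4
```

```bash
python3 c.py
```

```text
11.75 [ -75.23824611 -100.61065657  164.62484009] [-18.71575473   8.29410951  30.34098444] 21.51470652344014 53.366733491420746
ball [ -81.6349755  -100.66424174  182.51559138] r 105.56156243829423 feed 1.374134649449977
```

It is hard on the stop: the force rose sharply for 1 mm of travel. I'll ease off a little.

>>> {"op": "carry_out", "data": {
  "rows": [
    [[0,0,-0.1],[0,0,0],1],
    [[0,0,-0.1],[0,0,0],1],
    [[0,0,-0.1],[0,0,0],1],
    [[0,0,-0.1],[0,0,0],1],
    [[0,0,-0.1],[0,0,0],1]
  ]
}}

```text
clock: 12.25
tool_pos: [0.6461, -0.0366, 0.1649]
eef_rot: [-0.209, 0.963, 0.037, 0.167]
contact_force: [-16.6, 1.7, 23.9]
opening: 0.245
finger_force: 53.7
```

```bash
python3 c.py; python3 -c "
from plant import r
import numpy as np
if np.linalg.norm(r.get_state()['contact_force'])>18: print(r.finish_job())"
```

```text
12.25 [ -75.33543208 -100.62866086  164.89688066] [-14.44650843   8.35249129  23.92722362] 21.547749459498586 53.71795132756233
ball [ -81.73041968 -100.68361199  182.78825048] r 105.53959393833809 feed 1.3714056719691117
the job is handed in; nothing more can be done
None
```

The strap latch is shut in its fork, and the fingers are holding the feed lever down hard on its stop. I handed the job in at 12.25 s; the hand-in returned no verdict.

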